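# Weigh a tray of salvaged heat sinks on the spring scale

### The job

Weigh the tray of salvaged finned heat sinks: pick it up by its grip, hang it by its bail in the hook of the spring scale, and let the hook take the weight slowly, so that the pointer creeps to its reading without leaping or bouncing and without being pushed to its stop. Leave the tray hanging freely and still on the hook, with the gripper off it, and do not disturb anything else on the bench, the tray of coils included.

Things in the scene. Friction and masses are not known exactly. Their poses are not given: they have to be found in the camera images.
- sink_tray: the tray to weigh: open aluminium tray 110 x 110 x 50 high, 4 mm walls, holding two finned heat sinks (long parallel fins). Origin: centre of its underside, z up; half a turn about z makes no difference. Bail and grip: see its two points. Total mass unknown, 0.3 to 0.96 kg.
- sink_tray_bail (a point): point under the middle of the tray's bail (tray x 0, y 0, z 121 mm), where the hook must bear. Axes as the tray. The bail is rigid 8 mm round bar in the tray's y-z plane at x = 0: legs from the side walls (y +-52, z 47) up to a 16 mm wide top bar, its centre line at z 125.
- sink_tray_grip (a point): centre of the tray's black block grip (tray x 0, y 0, z 164 mm), axes as the tray. The block is 26 (x) by 14 (y) by 40 (z) mm, z 144 to 184, on an 8 mm stem above the bail's bar; to be pinched across its 14 mm (along tray y) from above.
- coil_tray: a second tray with the same body, bail and grip, but holding four round copper coils on black bobbins. Not to be weighed: leave it. Origin: centre of its underside.
- scale: column spring scale, fixed on the bench. Origin on the bench plumb below the hook seat; its +x points from the hook to the column, so the hook's open tip points to -x. 28 mm square column at x = 125 mm, 370 high; base plate 120 (x) x 140 (y) x 16 high centred at x = 130; white board with marks every 10 mm, and the pointer, on the column's +y side.
- hook_seat (a point): top of the hook's seat, where the bail bar rests: 274 mm above the bench when empty, moves with the hook. Axes as the scale. Hook: 8 mm round bar in the scale's x-z plane; flat seat 14 mm long; towards -x an upturned tip ending 20 mm out, its top 14 mm above the seat; towards +x it rises 12 mm and runs level to the sliding carriage, whose front is 103 mm from the seat.
- hook (a joint): travel of the sprung hook and pointer down the column, m: 0 empty (upper stop), lower stop 0.125. Spring 100 N/m (10 mm, one mark, per newton), lightly damped: let go above, or pushed below, the height where the spring just carries the load, the pointer leaps and bounces. The heat-sink tray settles somewhere in 0.029 to 0.095 by its weight.
- screwdriver: screwdriver lying on the bench, 190 long; bystander. Origin under its middle.
- spool: spool of copper wire, 52 diameter, 42 high; bystander. Origin under its centre.
- meter: grey hand multimeter lying flat, 78 x 150 x 32; bystander. Origin under its centre.
- remote: black remote control lying flat, 150 x 44 x 20; bystander. Origin under its centre.
- jar: clear jar with steel lid, 56 diameter, 70 high; bystander. Origin under its centre.
- loose_sink: loose finned heat sink, 60 x 40 x 32; bystander. Origin under its centre.
Things that resemble listed ones, but are neither listed nor needed, are in the scene too. Leave any blue or purple look-alike of the sink_tray alone.

How it is judged:
By the outcome, as a careful person would: the job done as asked, in the order asked, and still so for the second after the job is handed in, with the robot touching nothing.
It also fails if it takes over 64 s, if anything falls off the work surface, if the arm or the gripper's body presses on something with over 40 N, if the wrist force passes 120 N, or if a joint passes its speed limit or range.

### The arm

A 7-joint arm with a two-finger parallel gripper is mounted at the origin on the work surface. World frame = base frame: x ahead of the robot, y to its left, z up, the work surface at z = 0. Lengths are in m, angles in rad, forces in N, time in s.
With the tool pointing down it reaches from about 0.4 to 0.85 m from the base axis. Payload 10.4 kg.
Tool frame: the origin (TCP) lies midway between the tips of the shut fingers; the grasp point (between the pads) lies hold_point_z behind it (hold_point_z is the distance from the TCP to the grasp point, in m); z points along the fingers, y is the line along which they close (so a half turn about z gives the same grasp; the last joint's range is limited). The gripper opens to 87 mm and grips with 3 to 60 N. Pads are 19 mm wide; open, the fingers measure 117 mm over their backs; the gripper's body (75 mm by 190 mm) begins 51 mm behind the grasp point.
Start: joints at [1.199, 0.332, -0.065, 1.46, 0.022, 1.35, -0.088], TCP at [0.214, -0.587, 0.187] pointing down, gripper open.
Joint ranges: [-2.6, 2.6], [-0.5, 2.12], [-1.47, 1.34], [0.16, 2.42], [-1.27, 4.41], [0.06, 2.06], [-2.6, 2.6]. Speed limits (rad/s): [2.22, 2.22, 2.79, 2.79, 3.14, 3.14, 3.14].

### API

Orientations are given as a unit quaternion [x, y, z, w].
In Python, from bench import * gives the robot as it stands. The module is installed in compiled form; this text tells all that it offers.
- The arm moves only by the tool drive_tool, never from a script. Its argument "increments" is a list of rows, each a list of 6 numbers: the shift along the tool's x, y, z scaled (see below), then the turn, a rotation vector about the tool's x, y, z scaled (see below). In form: [[dx, dy, dz, rx, ry, rz], ...]. A call has exactly 5 rows; each row is the pose to reach, as a shift and turn from the pose commanded when the call began, along the tool's axes at that moment; what a row does not reach only later rows make up. The controller multiplies each number of a shift by 300 mm and each number of a turn by pi/4 rad. A row lasts 1/12 s, in which the tool goes at most 41.7 mm and 7.16 degrees, less where a joint would pass 70% of its speed; a pose out of reach is approached as far as the arm can. A call with a number of a shift or a turn outside -1 to 1 is refused whole. A call with a gripper value outside its range is refused whole. "claw" is the closure, from 0 (fully open) to 1 (shut), set as the call begins (left out, the last holds). The fingers move at their own pace and stop on an object; "force" is the grip in N (left out, the last holds). Time passes only in rows, so rows that repeat a pose let the fingers close, or fill a call up. It gives the time, the measured TCP pose, the force, the opening and the grip force at its end, in the units of the state.
- read_state(): the state, without advancing time (a new reading comes with each control period).
- camera(name): name is "scene" or "top"; returns the picture (384x512x3 uint8, blue, green, red); there is no depth.
- get_calibration(name): a dict with "K" (3x3 intrinsics, pixels), "k1" (the pictures are not rectified: a ray, as slopes to the right and down, at radius r is drawn at 1 + k1 r^2 times it, then the intrinsics apply), "position" and "rotation" of the camera in the world. Camera axes: x right, y down, z forward; pixel columns grow to the right and rows downward; lengths in m; the calibration is good to about 2 mm. A picture is of the moment at which its call begins. get_calibration takes no time and is no camera call.
- close_job(): hands the job in; it is judged then, once.
The state is a dict: "time": time; "joint_positions": joint angles; "joint_vel": joint speeds; "joint_torque": joint torques, N m; "ee_pos": TCP position; "eef_rot": TCP orientation; "ft_force": force on the tool from outside, world axes, zero at the start; "torque": the same for the moment, N m; "width": finger opening in m; "grip_force": force on a finger pad.
Only numpy, scipy, OpenCV 4.12 (cv2) and the standard library are available. Lean on these libraries where they do the work, as an engineer would, in place of code of your own. Each camera call takes 0.05 s, during which the arm holds its last target. There are 200 camera calls.

## Working session

There is one attempt and no reset: what is moved stays moved. The work goes in short steps, Python scripts to look and compute and a tool call to move; the robot and the scene stay as the last step left them, time stands still between calls to the robot, and variables do not carry over. Pictures are saved under pics/ and viewed, at most 10 in all, crops included, and the job is handed in when it is done.

Besides the shell and the picture viewer there is one more tool, called after "Request:" in YAML: its name, and indented under it one key for each argument. drive_tool: Moves the arm, as the interface text tells. Its arguments: {"type":"object","properties":{"increments":{"type":"array","items":{"type":"array","items":{"type":"number"}}},"claw":{"type":"number"},"force":{"type":"number"}},"required":["increments"]}

```bash
mkdir -p pics
python3 - <<'E'
from bench import *
import cv2
for n in("scene","top"):
    cv2.imwrite(f"pics/{n}0.png",camera(n)); c=get_calibration(n); print(n,c)
s=read_state(); print({k:s[k] for k in("time","ee_pos","eef_rot","ft_force","width")}); print([k for k in s])
try: print(hold_point_z)
except Exception as e: print(e)
E
```

```text
scene {'K': array([[413.29456725,   0.        , 254.73860444],
       [  0.        , 413.29456725, 188.82032418],
       [  0.        ,   0.        ,   1.        ]]), 'k1': -0.0970714349791348, 'position': array([1.25020184, 0.73875363, 1.21674328]), 'rotation': array([ 0.33692692,  0.85498274, -0.3697615 , -0.13697153])}
top {'K': array([[354.87832709,   0.        , 253.97126158],
       [  0.        , 354.87832709, 195.56144618],
       [  0.        ,   0.        ,   1.        ]]), 'k1': -0.05669123059612963, 'position': array([ 0.2922912 , -0.08475184,  1.26355728]), 'rotation': array([ 0.70663561, -0.70226136,  0.05825068, -0.06404658])}
{'time': 0.1, 'ee_pos': array([ 0.21351705, -0.58700155,  0.18676988]), 'eef_rot': array([ 9.84819655e-01,  1.73579652e-01, -1.33790365e-04, -5.78144528e-04]), 'ft_force': array([-0.9424906 , -0.41209294, -0.06724234]), 'width': 0.08678369780177028}
['time', 'joint_positions', 'joint_vel', 'joint_torque', 'ee_pos', 'eef_rot', 'ft_force', 'torque', 'grip_force', 'width']
0.0187
```

View pics/scene0.png

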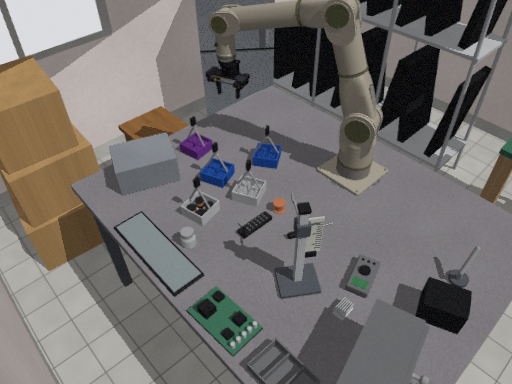

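View pics/top0.png

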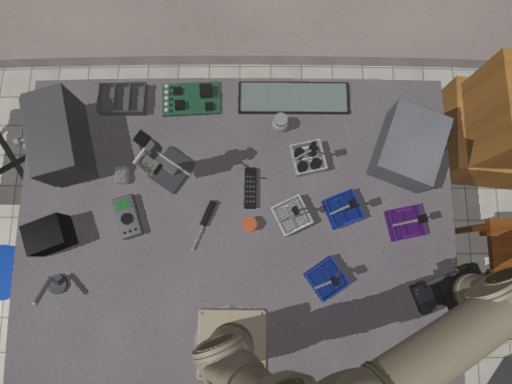

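The scene view shows the sink tray (silver fins) near (249,188), the coil tray at (200,207) and the scale at (300,250). The top view shows the sink tray at (292,215), the coils at (309,157) and the scale at (165,165). I'll zoom in on both.

Run:
```python
import cv2,numpy as np
t=cv2.imread("pics/top0.png");s=cv2.imread("pics/scene0.png")
f=lambda im,x,y,w,h,k:cv2.resize(im[y:y+h,x:x+w],None,fx=k,fy=k,interpolation=cv2.INTER_CUBIC)
a=np.hstack([f(t,125,120,80,80,5),f(t,262,180,80,80,5)])
cv2.imwrite("pics/c1.png",a)
a=np.hstack([f(s,270,185,80,120,5),f(s,220,145,80,120,5)])
cv2.imwrite("pics/c2.png",a)
```

```text
(no output)
```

View pics/c1.png

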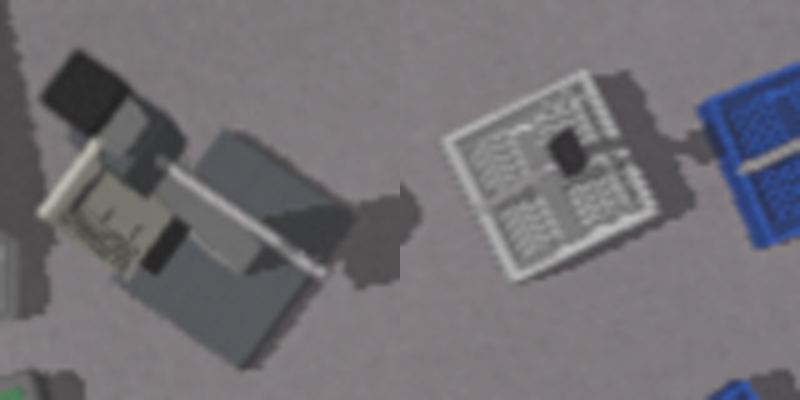

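View pics/c2.png

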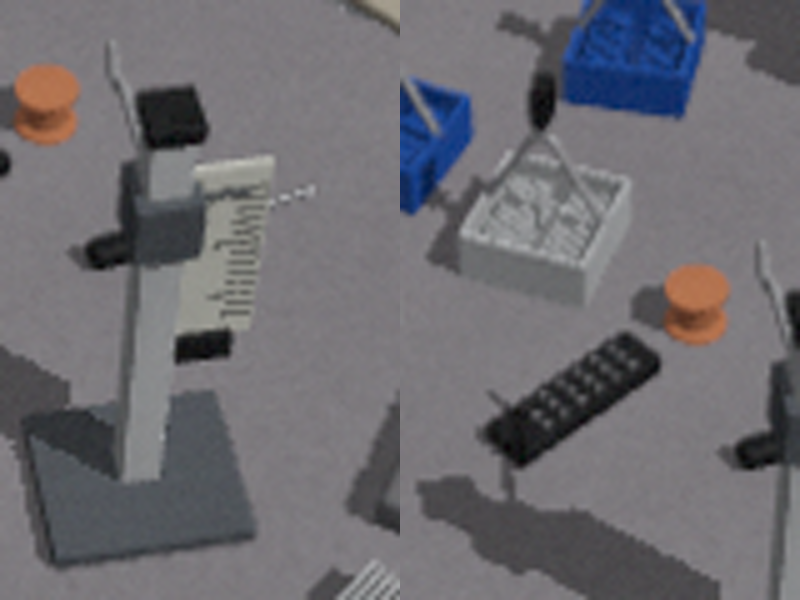

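The crops resolve the hook bar (top view, about (157,151) to (190,174)), the base plate corners, the tray rim and the grip block (top (295.6,210.4), scene (248.6,165)). Now casting rays.

```bash
cat > h.py <<'E'
from bench import *
import cv2,numpy as np
from scipy.spatial.transform import Rotation as R
def cal(n):
    c=get_calibration(n); return c["K"],c["k1"],np.array(c["position"]),R.from_quat(c["rotation"]).as_matrix()
def ray(n,px):
    K,k,p,r=cal(n)
    u=cv2.undistortPoints(np.array([[px]],float),K,np.array([k,0,0,0.]))[0,0]
    return p,r@np.array([u[0],u[1],1])
def cast(n,px,z):
    p,d=ray(n,px); return p+d*(z-p[2])/d[2]
def tri(a,b):
    p,d=ray("top",a);q,e=ray("scene",b)
    s=np.linalg.lstsq(np.c_[d,-e],q-p,rcond=None)[0]
    A,B=p+s[0]*d,q+s[1]*e; return (A+B)/2,np.linalg.norm(A-B)
def proj(n,X):
    K,k,p,r=cal(n); x=np.atleast_2d(X)-p
    return cv2.projectPoints(x@r,np.zeros(3),np.zeros(3),K,np.array([k,0,0,0.]))[0][:,0]
E
python3 - <<'E'
from h import *
np.set_printoptions(precision=4,suppress=True)
T=lambda x,y:(125+x/5,120+y/5); T2=lambda x,y:(262+(x-400)/5,180+y/5)
S=lambda x,y:(270+x/5,185+y/5); S2=lambda x,y:(220+(x-400)/5,145+y/5)
print("base top",[cast("top",T(*c),.016)[:2] for c in[(230,130),(355,213),(243,368)]])
print("base scn",[cast("scene",S(*c),.016)[:2] for c in[(22,413),(215,392),(258,535),(60,563)]])
print("hook top line",cast("top",T(162,158),.284),cast("top",T(325,272),.286))
print("hooktip tri",tri(T(325,272),S(110,45)), cast("scene",S(110,45),.286))
print("cap top",cast("top",T(85,92),.37),"scene",cast("scene",S(172,118),.37))
r=[cast("top",T2(*c),.05)[:2] for c in[(585,70),(445,140),(515,282),(657,210)]]
print("rim top",r,np.mean(r,0))
for a,b in((0,1),(1,2),(3,2),(0,3)):
    d=r[b]-r[a];print(np.degrees(np.arctan2(d[1],d[0])),np.linalg.norm(d))
print("rim scn",[cast("scene",S2(*c),.05)[:2] for c in[(460,235),(630,180),(590,262)]])
print("grip",tri(T2(568,152),S2(543,100)),cast("top",T2(568,152),.18),cast("scene",S2(543,100),.164))
E
```

```text
base top [array([0.694, 0.233]), array([0.6311, 0.1381]), array([0.516 , 0.2148])]
base scn [array([0.6303, 0.1415]), array([0.5182, 0.2229]), array([0.5855, 0.3216]), array([0.6971, 0.2453])]
hook top line [0.5909 0.2035 0.284 ] [0.5232 0.1057 0.286 ]
hooktip tri (array([0.5238, 0.1069, 0.282 ]), np.float64(0.0009347325165055942)) [0.5266 0.1099 0.286 ]
cap top [0.6011 0.2217 0.37  ] scene [0.6094 0.2317 0.37  ]
rim top [array([ 0.5109, -0.2304]), array([ 0.4613, -0.1331]), array([ 0.364 , -0.1807]), array([ 0.4136, -0.2785])] [ 0.4375 -0.2057]
117.00360018040331 0.10926372816357581
-153.95333072845153 0.10833920817611307
116.92283609559533 0.1096905341508411
-153.72664526559043 0.10848752914516771
rim scn [array([ 0.5115, -0.2256]), array([ 0.3655, -0.1781]), array([ 0.456 , -0.1299])]
grip (array([ 0.4375, -0.2044,  0.1638]), np.float64(0.0025768323289416784)) [ 0.4362 -0.2036  0.18  ] [ 0.437 -0.203  0.164]
```

Run:
```python
from h import *
np.set_printoptions(precision=1,suppress=True)
t=cv2.imread("pics/top0.png");s=cv2.imread("pics/scene0.png")
c=np.array([.4375,-.205,0]);out=[]
for n,im,(x0,y0) in(("top",t,(262,180)),("scene",s,(215,140))):
  for a in(26.6,116.6):
    a=np.radians(a);v=np.array([np.cos(a),np.sin(a),0]);Z=np.array([0,0,1])
    P=[c-v*.052+Z*.047,c-v*.008+Z*.125,c+v*.008+Z*.125,c+v*.052+Z*.047]
    k=cv2.resize(im[y0:y0+70,x0:x0+70],None,fx=4,fy=4)
    for q in (proj(n,P)-[x0,y0])*4+2: cv2.circle(k,(int(q[0]),int(q[1])),2,(0,0,255),-1)
    out.append(k)
cv2.imwrite("pics/c3.png",np.vstack([np.hstack(out[:2]),np.hstack(out[2:])]))
u=np.array([np.cos(np.radians(55.2)),np.sin(np.radians(55.2)),0])
print("hook px",[proj(n,[np.array([.534,.1228,.286])+u*k for k in(-.02,.103)]) for n in("top","scene")])
```

```text
hook px [array([[189.8, 174.6],
       [155.9, 150.8]]), array([[292.1, 192.8],
       [300.2, 220.9]])]
```

View pics/c3.png

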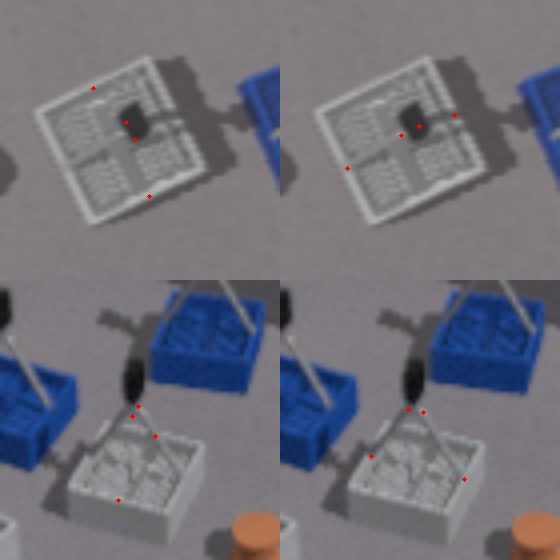

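The bail matches tray y at 116.6° (right column: the red dots lie on the bail legs). Moving off.

Request:
drive_tool:
  increments:
    - [0, 0, -0.12, 0, 0, 0]
    - [0, 0, -0.24, 0, 0, 0]
    - [0, 0, -0.36, 0, 0, -0.05]
    - [0.09, -0.075, -0.36, 0, 0, -0.1]
    - [0.18, -0.15, -0.36, 0, 0, -0.147]
  claw: 0

```text
time: 0.52
ee_pos: [0.2485, -0.5279, 0.2973]
eef_rot: [0.973, 0.229, 0.0, 0.002]
ft_force: [0.7, 0.7, -1.2]
width: 0.0867
grip_force: 0.0
```

```bash
cat >> h.py <<'E'
def to(x,y,z,yaw):
    "units of move so that tool points down with tool y along yaw (deg, mod 180)"
    s=read_state(); r=R.from_quat(s["eef_rot"]); p=np.array(s["ee_pos"])
    a=np.radians(yaw);best=None
    for k in(0,np.pi):
        Y=np.array([np.cos(a+k),np.sin(a+k),0]);Z=np.array([0,0,-1.])
        w=(r.inv()*R.from_matrix(np.c_[np.cross(Y,Z),Y,Z])).as_rotvec()
        if best is None or np.linalg.norm(w)<np.linalg.norm(best):best=w
    print("t",s["time"],"p",p.round(4),"F",s["ft_force"].round(2),"w",round(s["width"],4),"joints",np.round(s["joint_positions"],2))
    print("shift",(r.inv().apply(np.array([x,y,z])-p)/.3).round(4),"turn",(best/(np.pi/4)).round(4))
E
python3 -c "
from h import *
to(.4375,-.2045,.26,116.6)"
```

```text
t 0.5167 p [ 0.2485 -0.5279  0.2973] F [ 0.65  0.7  -1.16] w 0.0867 joints [ 1.14  0.21 -0.11  1.39  0.02  1.54 -0.07]
shift [ 1.0448 -0.6841  0.1214] turn [ 0.0047  0.0005 -0.0023]
```

Request:
drive_tool:
  increments:
    - [0.11, -0.072, 0, 0, 0, 0]
    - [0.22, -0.144, 0, 0, 0, 0]
    - [0.33, -0.216, 0, 0, 0, 0]
    - [0.44, -0.288, 0, 0, 0, 0]
    - [0.55, -0.36, 0, 0, 0, 0]

```text
time: 0.93
ee_pos: [0.3486, -0.3542, 0.2952]
eef_rot: [0.973, 0.23, -0.0, -0.0]
ft_force: [1.2, 0.9, -0.1]
width: 0.0871
grip_force: 0.0
```

Request:
drive_tool:
  increments:
    - [0.11, -0.072, 0, 0, 0, 0]
    - [0.22, -0.144, 0, 0, 0, 0]
    - [0.33, -0.216, 0.03, 0, 0, 0]
    - [0.42, -0.275, 0.08, 0, 0, 0]
    - [0.47, -0.31, 0.12, 0, 0, 0]

```text
time: 1.35
ee_pos: [0.4343, -0.2057, 0.2588]
eef_rot: [0.973, 0.232, 0.0, -0.0]
ft_force: [0.8, -0.1, -0.5]
width: 0.0867
grip_force: 0.0
```

Request:
drive_tool:
  increments:
    - [0, 0, 0, 0, 0, 0]
    - [0, 0, 0, 0, 0, 0]
    - [0, 0, 0, 0, 0, 0]
    - [0, 0, 0, 0, 0, 0]
    - [0, 0, 0, 0, 0, 0]

```text
time: 1.77
ee_pos: [0.4323, -0.2111, 0.2599]
eef_rot: [0.973, 0.229, 0.0, 0.0]
ft_force: [0.6, 0.3, 0.9]
width: 0.0874
grip_force: 0.0
```

Run:
```python
from h import *
to(.4375,-.2045,.15,116.6)
t=camera("top");s=camera("scene");s0=cv2.imread("pics/scene0.png")
f=lambda im,x,y:cv2.resize(im[y:y+100,x:x+100],None,fx=4,fy=4,interpolation=cv2.INTER_CUBIC)
cv2.imwrite("pics/c4.png",np.hstack([f(t,245,160),f(s,200,110)]))
```

```text
t 1.7667 p [ 0.4323 -0.2111  0.2599] F [0.62 0.33 0.89] w 0.0874 joints [ 0.79  0.   -0.43  1.69  0.    1.45 -0.75]
shift [ 0.0252 -0.0123  0.3663] turn [ 0.0008 -0.0004 -0.0027]
```

View pics/c4.png

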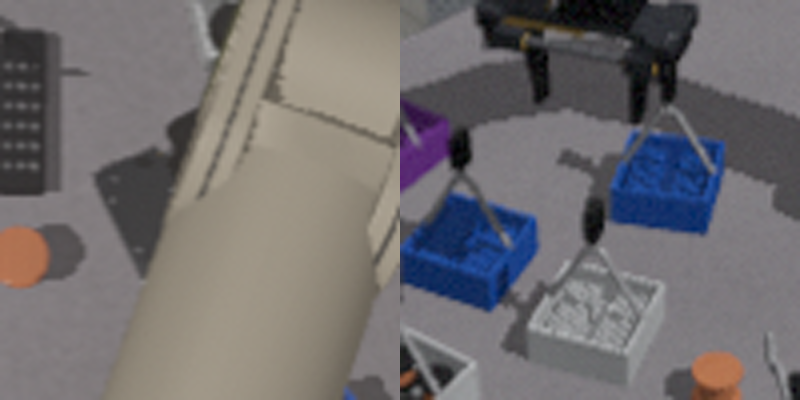

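The scene crop shows the open fingers (540,90) and (638,110) straddling the line above the grip block (594,220). Descending.

Request:
drive_tool:
  increments:
    - [0.024, -0.012, 0.06, 0, 0, 0]
    - [0.024, -0.012, 0.15, 0, 0, 0]
    - [0.024, -0.012, 0.23, 0, 0, 0]
    - [0.024, -0.012, 0.31, 0, 0, 0]
    - [0.024, -0.012, 0.34, 0, 0, 0]

```text
time: 2.28
ee_pos: [0.4358, -0.2033, 0.1546]
eef_rot: [0.973, 0.23, -0.001, -0.001]
ft_force: [-0.3, -0.8, -0.8]
width: 0.0872
grip_force: 0.0
```

Request:
drive_tool:
  increments:
    - [0, 0, 0.02, 0, 0, 0]
    - [0, 0, 0.02, 0, 0, 0]
    - [0, 0, 0.02, 0, 0, 0]
    - [0, 0, 0.02, 0, 0, 0]
    - [0, 0, 0.02, 0, 0, 0]

```text
time: 2.7
ee_pos: [0.4381, -0.2038, 0.1527]
eef_rot: [0.973, 0.23, 0.001, 0.001]
ft_force: [0.7, -0.2, 0.7]
width: 0.0877
grip_force: 0.0
```

Run:
```python
from h import *
for i in range(3): s=camera("scene"); to(.4375,-.2045,.15,116.6)
cv2.imwrite("pics/c5.png",cv2.resize(s[130:220,200:310],None,fx=6,fy=6,interpolation=cv2.INTER_CUBIC))
```

```text
t 2.75 p [ 0.438  -0.2037  0.1524] F [-0.37  0.46  0.57] w 0.0871 joints [ 0.78  0.07 -0.45  1.85  0.03  1.22 -0.79]
shift [-0.0027  0.0017  0.0081] turn [ 0.0017 -0.0011 -0.0001]
t 2.8 p [ 0.4379 -0.2037  0.1522] F [-0.19 -0.83  0.03] w 0.0872 joints [ 0.78  0.07 -0.45  1.85  0.03  1.22 -0.79]
shift [-0.0023  0.0019  0.0075] turn [ 0.0015 -0.0009 -0.0001]
t 2.85 p [ 0.4377 -0.2036  0.152 ] F [-0.03 -0.23 -0.69] w 0.0869 joints [ 0.78  0.07 -0.45  1.85  0.03  1.22 -0.79]
shift [-0.002   0.0022  0.0068] turn [ 0.0011 -0.0006 -0.0001]
```

View pics/c5.png

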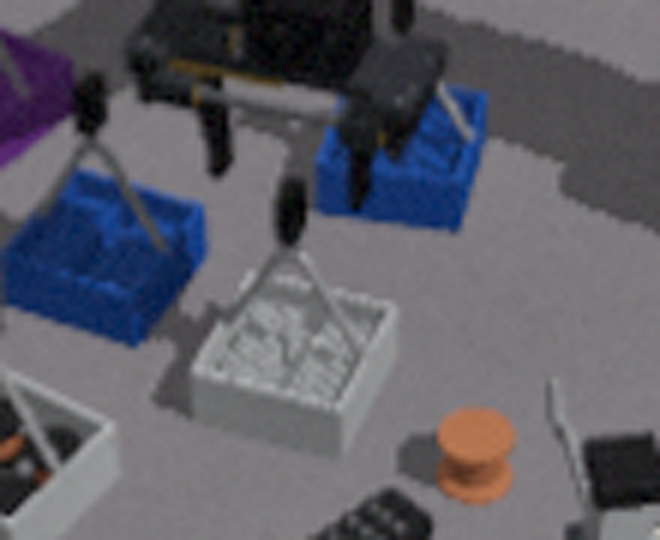

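Fingertips are at about (220,170) and (360,205), so their midpoint is (290,187), while the block centre is at (290,210). I'll check whether that fits the TCP projection.

Run:
```python
from h import *
p=np.array([.4377,-.2036,.152]);a=np.radians(116.6);v=np.array([np.cos(a),np.sin(a),0])
P=[p,p+v*.05,p-v*.05,[.4375,-.2045,.184],[.4375,-.2045,.144]]
print((proj("scene",P)-[200,130])*6+3)
```

```text
[[293.66066018 227.00454679]
 [364.81056027 243.82338629]
 [223.68780214 210.48372348]
 [291.71994001 188.86462631]
 [293.28159492 235.41204469]]
```

Run:
```python
from h import *
print(proj("scene",[[.214,-.587,.187],[.4323,-.2111,.26],[.4377,-.2036,.152]]))
s=cv2.imread("pics/scene0.png");k=cv2.resize(s[50:110,195:265],None,fx=8,fy=8,interpolation=cv2.INTER_CUBIC)
k2=cv2.imread("pics/c4.png")[:,400:]
cv2.imwrite("pics/c6.png",k)
```

```text
[[228.97610299 101.66846567]
 [247.45978878 144.15413452]
 [248.44344336 167.33409113]]
```

View pics/c6.png

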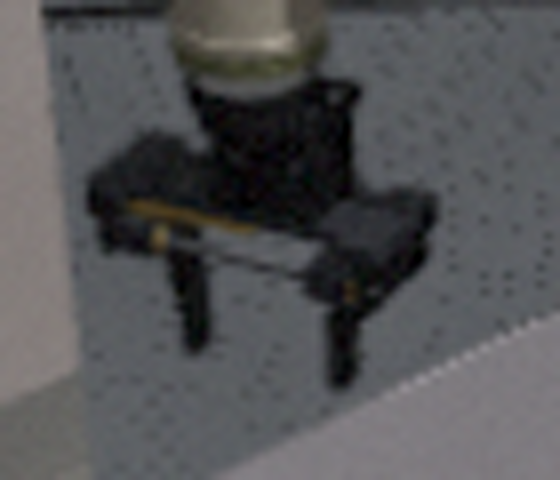

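All three heights show the same offset of about 6.5 px, so it comes from the finger geometry: the open tips retract. I'll close gently and check.

Request:
drive_tool:
  increments:
    - [0, 0, 0, 0, 0, 0]
    - [0, 0, 0, 0, 0, 0]
    - [0, 0, 0, 0, 0, 0]
    - [0, 0, 0, 0, 0, 0]
    - [0, 0, 0, 0, 0, 0]
  claw: 0.6
  force: 10

```text
time: 3.27
ee_pos: [0.4374, -0.2035, 0.1514]
eef_rot: [0.973, 0.23, -0.0, 0.0]
ft_force: [-0.1, 0.7, 0.2]
width: 0.0613
grip_force: 0.0
```

Request:
drive_tool:
  increments:
    - [0, 0, 0, 0, 0, 0]
    - [0, 0, 0, 0, 0, 0]
    - [0, 0, 0, 0, 0, 0]
    - [0, 0, 0, 0, 0, 0]
    - [0, 0, 0, 0, 0, 0]

```text
time: 3.68
ee_pos: [0.4374, -0.2035, 0.1515]
eef_rot: [0.973, 0.23, 0.0, 0.0]
ft_force: [-0.7, -0.7, 0.7]
width: 0.0362
grip_force: 0.0
```

Run:
```python
from h import *
s=camera("scene"); to(.4375,-.2045,.15,116.6)
cv2.imwrite("pics/c7.png",cv2.resize(s[130:220,200:310],None,fx=6,fy=6,interpolation=cv2.INTER_CUBIC))
```

```text
t 3.7333 p [ 0.4374 -0.2034  0.1515] F [-0.47 -0.72  0.16] w 0.0357 joints [ 0.78  0.07 -0.45  1.85  0.03  1.22 -0.79]
shift [-0.0014  0.0033  0.0049] turn [ 0.0001 -0.      0.0001]
```

View pics/c7.png

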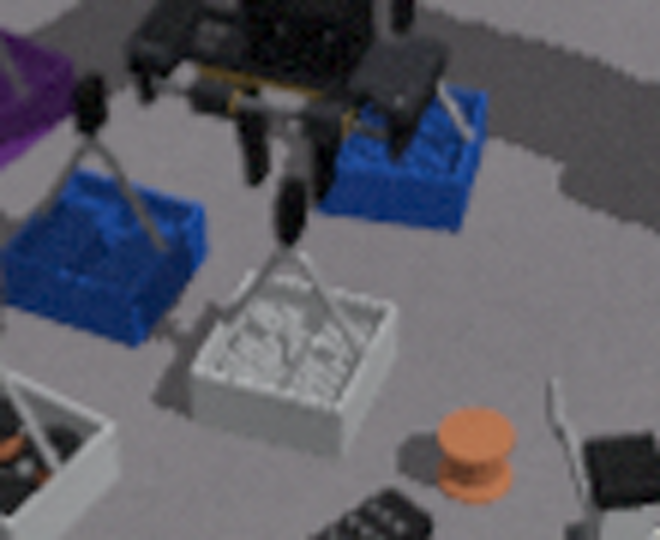

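The fingers slide straight and their tips still read about 6.5 px high, at (255,180) and (322,200). So the gripper is really higher or farther away than the TCP reading. I'll use the start top view to tell which.

Run:
```python
from h import *
np.set_printoptions(precision=1,suppress=True)
t=cv2.imread("pics/top0.png")
g=t.max(2)[270:335,395:500]
for r in g[::3,::2]: print(''.join('#' if v<30 else '+' if v<60 else '-' if v<100 else '.' for v in r))
p=np.array([.2135,-.587,.187]);Y=np.array([.342,-.94,0]);X=np.array([.94,.342,0]);Z=np.array([0,0,1])
for z in(0,.07,.1,.13):print(z,proj("top",[p+Z*z,p+Z*z+Y*.095,p+Z*z-Y*.095,p+Z*z-Y*.095+X*.037,p+Z*z-Y*.095-X*.037]).ravel())
```

```text
...................------------.+++++++++++...+---..-
....................-----------++++++---+++--+++--+++
...............-----------+++++#+--.-----------++++++
...........-------------+++++++--..-----------+++++++
......-----+++++-----+++++++++--......--------++++---
..------++++++++-+++++++++++++-.......--------....---
--------+++-+++++++++++++++++--.....-----------------
--------++--+++++++++++++++++----------------------..
---------+--++++++++++++++++++-----------------......
---------++++++++++++++++++++++-----..-..............
----------+++++++++++++++++++++---------.......-.....
-----------+++++++++++++++++++++------...............
-----------++++++++++-----++++-----..................
------------+++++++----....+------...................
-------------+++++--......-----......................
----------------........-----........................
----------...........------..........................
------.............-----.............................
.................-----...............................
..............------.................................
............-----....................................
..........-----......................................
0 [424.6 284.5 452.7 273.3 395.7 295.8 391.  283.9 400.5 307.9]
0.07 [436.1 286.3 466.  274.2 405.4 298.5 400.3 285.7 410.5 311.3]
0.1 [441.5 287.1 472.2 274.7 409.9 299.7 404.7 286.5 415.2 312.9]
0.13 [447.2 288.  478.7 275.2 414.8 301.  409.3 287.4 420.3 314.7]
```

The top view agrees with a vertical offset: the tips look about 30 mm higher than stated. A touch test will settle it by closing gently here.

Request:
drive_tool:
  increments:
    - [0, 0, 0, 0, 0, 0]
    - [0, 0, 0, 0, 0, 0]
    - [0, 0, 0, 0, 0, 0]
    - [0, 0, 0, 0, 0, 0]
    - [0, 0, 0, 0, 0, 0]
  claw: 0.9
  force: 5

```text
time: 4.15
ee_pos: [0.4375, -0.2034, 0.1515]
eef_rot: [0.973, 0.23, 0.0, 0.0]
ft_force: [-0.7, 0.9, 0.9]
width: 0.0119
grip_force: 0.0
```

Request:
drive_tool:
  increments:
    - [0, 0, 0, 0, 0, 0]
    - [0, 0, 0, 0, 0, 0]
    - [0, 0, 0, 0, 0, 0]
    - [0, 0, 0, 0, 0, 0]
    - [0, 0, 0, 0, 0, 0]

```text
time: 4.57
ee_pos: [0.4374, -0.2034, 0.1514]
eef_rot: [0.973, 0.23, 0.0, 0.0]
ft_force: [0.7, -0.9, 0.1]
width: 0.0087
grip_force: 0.0
```

No contact at 8.7 mm, so the tips really are above the block, about 33 mm higher than the TCP reading. I'll open, go down 33 mm and grip.

Request:
drive_tool:
  increments:
    - [0, 0, 0, 0, 0, 0]
    - [0, 0, 0, 0, 0, 0]
    - [0, 0, 0, 0, 0, 0]
    - [0, 0, 0, 0, 0, 0]
    - [0, 0, 0, 0, 0, 0]
  claw: 0.3

```text
time: 4.98
ee_pos: [0.4375, -0.2035, 0.1515]
eef_rot: [0.973, 0.23, 0.0, 0.0]
ft_force: [0.6, 1.4, -0.5]
width: 0.0343
grip_force: 0.0
```

Request:
drive_tool:
  increments:
    - [0, 0, 0, 0, 0, 0]
    - [0, 0, 0, 0, 0, 0]
    - [0, 0, 0, 0, 0, 0]
    - [0, 0, 0, 0, 0, 0]
    - [0, 0, 0, 0, 0, 0]

```text
time: 5.4
ee_pos: [0.4374, -0.2034, 0.1514]
eef_rot: [0.973, 0.23, -0.0, 0.0]
ft_force: [1.1, 0.1, 0.6]
width: 0.0597
grip_force: 0.0
```

Request:
drive_tool:
  increments:
    - [0, 0, 0.02, 0, 0, 0]
    - [0, 0, 0.045, 0, 0, 0]
    - [0, 0, 0.07, 0, 0, 0]
    - [0, 0, 0.09, 0, 0, 0]
    - [0, 0, 0.11, 0, 0, 0]

```text
time: 5.82
ee_pos: [0.4371, -0.2033, 0.1174]
eef_rot: [0.973, 0.23, -0.0, -0.0]
ft_force: [0.6, -0.2, -0.0]
width: 0.0607
grip_force: 0.0
```

Request:
drive_tool:
  increments:
    - [0, 0, 0, 0, 0, 0]
    - [0, 0, 0, 0, 0, 0]
    - [0, 0, 0, 0, 0, 0]
    - [0, 0, 0, 0, 0, 0]
    - [0, 0, 0, 0, 0, 0]
  claw: 0.75
  force: 5

```text
time: 6.23
ee_pos: [0.4377, -0.2035, 0.1188]
eef_rot: [0.973, 0.23, 0.0, 0.0]
ft_force: [-0.4, 0.7, -0.4]
width: 0.035
grip_force: 0.0
```

Request:
drive_tool:
  increments:
    - [0, 0, 0, 0, 0, 0]
    - [0, 0, 0, 0, 0, 0]
    - [0, 0, 0, 0, 0, 0]
    - [0, 0, 0, 0, 0, 0]
    - [0, 0, 0, 0, 0, 0]

```text
time: 6.65
ee_pos: [0.4374, -0.2035, 0.1185]
eef_rot: [0.973, 0.23, 0.0, 0.0]
ft_force: [0.0, -0.0, 0.6]
width: 0.0223
grip_force: 0.0
```

Request:
drive_tool:
  increments:
    - [0, 0, 0, 0, 0, 0]
    - [0, 0, 0, 0, 0, 0]
    - [0, 0, 0, 0, 0, 0]
    - [0, 0, 0, 0, 0, 0]
    - [0, 0, 0, 0, 0, 0]
  claw: 1
  force: 40

```text
time: 7.07
ee_pos: [0.4375, -0.2036, 0.1184]
eef_rot: [0.973, 0.23, 0.0, 0.0]
ft_force: [2.1, -1.4, -2.7]
width: 0.0136
grip_force: 40.0
```

Request:
drive_tool:
  increments:
    - [0, 0, 0, 0, 0, 0]
    - [0, 0, 0, 0, 0, 0]
    - [0, 0, 0, 0, 0, 0]
    - [0, 0, 0, 0, 0, 0]
    - [0, 0, 0, 0, 0, 0]

```text
time: 7.48
ee_pos: [0.4374, -0.2035, 0.1185]
eef_rot: [0.973, 0.23, 0.0, 0.0]
ft_force: [1.3, -1.7, -2.2]
width: 0.0136
grip_force: 40.0
```

Gripped at 13.6 mm. Lifting.

Request:
drive_tool:
  increments:
    - [0, 0, -0.02, 0, 0, 0]
    - [0, 0, -0.06, 0, 0, 0]
    - [0, 0, -0.12, 0, 0, 0]
    - [0, 0, -0.2, 0, 0, 0]
    - [0, 0, -0.28, 0, 0, 0]

```text
time: 7.9
ee_pos: [0.4362, -0.2026, 0.2025]
eef_rot: [0.973, 0.23, -0.001, -0.001]
ft_force: [0.9, 0.5, -6.4]
width: 0.0139
grip_force: 40.0
```

Request:
drive_tool:
  increments:
    - [0, 0, -0.08, 0, 0, 0]
    - [0, 0, -0.16, 0, 0, 0]
    - [0, 0, -0.24, 0, 0, 0]
    - [0, 0, -0.31, 0, 0, 0]
    - [0, 0, -0.35, 0, 0, 0]

```text
time: 8.32
ee_pos: [0.4374, -0.2031, 0.3095]
eef_rot: [0.973, 0.23, 0.0, 0.0]
ft_force: [1.5, -0.5, -6.8]
width: 0.0139
grip_force: 40.0
```

Request:
drive_tool:
  increments:
    - [0, 0, 0, 0, 0, 0]
    - [0, 0, 0, 0, 0, 0]
    - [0, 0, 0, 0, 0, 0]
    - [0, 0, 0, 0, 0, 0]
    - [0, 0, 0, 0, 0, 0]

```text
time: 8.73
ee_pos: [0.4369, -0.2032, 0.3062]
eef_rot: [0.973, 0.23, -0.001, -0.001]
ft_force: [0.8, 0.9, -6.9]
width: 0.0134
grip_force: 40.0
```

Run:
```python
from h import *
F=[]
for i in range(10):
    im=camera("scene"); F.append(read_state()["ft_force"])
print(np.mean(F,0),np.std(F,0))
cv2.imwrite("pics/lift.png",im);cv2.imwrite("pics/liftt.png",camera("top"))
u=np.array([np.cos(np.radians(55.2)),np.sin(np.radians(55.2))])
s=np.array([.534,.1228]); a=s-u*.11; print(a)
to(a[0],a[1],.312,145.2)
```

```text
[ 0.08122484 -0.04198981 -7.2505655 ] [0.83849183 0.43554951 0.39790662]
[0.47122151 0.03247359]
t 9.2833 p [ 0.4375 -0.2034  0.3075] F [ 0.94 -0.5  -7.27] w 0.0139 joints [ 0.78 -0.   -0.44  1.6  -0.    1.55 -0.76]
shift [ 0.4527 -0.6527 -0.0151] turn [ 2.000e-04 -0.000e+00 -6.356e-01]
```

Weight is about 7.25 N, so the hook should settle near 72 mm. Carrying it to 110 mm in front of the hook and turning it to match.

Request:
drive_tool:
  increments:
    - [0.036, -0.052, 0, 0, 0, 0]
    - [0.09, -0.13, 0, 0, 0, 0]
    - [0.145, -0.209, 0, 0, 0, 0]
    - [0.2, -0.287, 0, 0, 0, 0]
    - [0.253, -0.365, 0, 0, 0, 0]

```text
time: 9.7
ee_pos: [0.4563, -0.0701, 0.3076]
eef_rot: [0.973, 0.23, 0.0, 0.0]
ft_force: [1.1, -0.1, -7.8]
width: 0.0137
grip_force: 40.0
```

Request:
drive_tool:
  increments:
    - [0.05, -0.08, 0, 0, 0, -0.12]
    - [0.11, -0.16, 0, 0, 0, -0.25]
    - [0.16, -0.23, -0.01, 0, 0, -0.38]
    - [0.19, -0.27, -0.015, 0, 0, -0.51]
    - [0.2, -0.287, -0.015, 0, 0, -0.636]

```text
time: 10.12
ee_pos: [0.4716, 0.0359, 0.3126]
eef_rot: [0.884, 0.468, 0.001, -0.0]
ft_force: [1.2, -0.3, -7.9]
width: 0.0135
grip_force: 40.0
```

Request:
drive_tool:
  increments:
    - [0, 0, 0, 0, 0, 0]
    - [0, 0, 0, 0, 0, 0]
    - [0, 0, 0, 0, 0, 0]
    - [0, 0, 0, 0, 0, 0]
    - [0, 0, 0, 0, 0, 0]

```text
time: 10.53
ee_pos: [0.4714, 0.0314, 0.3119]
eef_rot: [0.887, 0.462, -0.0, 0.0]
ft_force: [-0.6, 0.3, -7.4]
width: 0.0135
grip_force: 40.0
```

Run:
```python
from h import *
np.set_printoptions(precision=4,suppress=True)
t=camera("top");s=camera("scene");cv2.imwrite("pics/pre_s.png",s);cv2.imwrite("pics/pre_t.png",t)
to(.4712,.0325,.312,145.2)
p=read_state()["ee_pos"]; u=np.array([.571,.821,0]);v=np.array([-.821,.571,0])
b=p-[0,0,.1185]  # tray origin
pts=[b+u*i*.055+v*j*.055+[0,0,.05] for i,j in((1,1),(1,-1),(-1,-1),(-1,1))]+[b+[0,0,.125],p]
f=lambda im,o,q:[cv2.circle(im,tuple(int(c) for c in (w-o)*5+2.5),2,(0,0,255),-1) for w in q]
out=[]
for n,im in(("top",t),("scene",s)):
    q=proj(n,pts);o=(q.mean(0)-[40,55]).astype(int)
    k=cv2.resize(im[o[1]:o[1]+110,o[0]:o[0]+80],None,fx=5,fy=5,interpolation=cv2.INTER_CUBIC);f(k,o,q);out.append(k)
cv2.imwrite("pics/c8.png",np.hstack(out)); print(o)
```

```text
t 10.6333 p [0.4714 0.0318 0.3119] F [ 0.08 -0.56 -7.92] w 0.0136 joints [ 0.54 -0.01 -0.69  1.6  -0.01  1.55 -0.75]
shift [ 0.0016 -0.0018 -0.0002] turn [ 0.0001  0.0001 -0.0018]
[246 123]
```

View pics/c8.png

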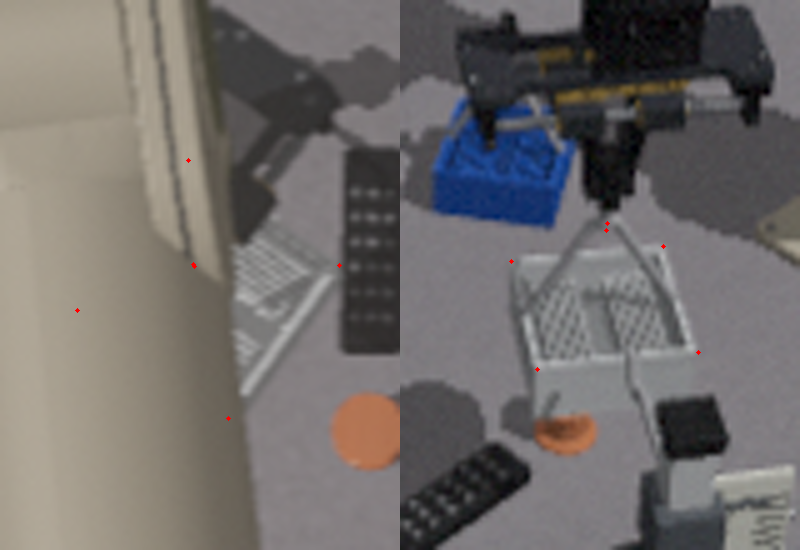

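The prediction matches the image: rim corners and bail apex (606,215) are within about 1 px, and the hook tip is at (629,352). Advancing over the hook, then lowering towards it.

Request:
drive_tool:
  increments:
    - [0.03, 0, 0, 0, 0, 0]
    - [0.08, 0, 0, 0, 0, 0]
    - [0.13, 0, 0, 0, 0, 0]
    - [0.18, 0, 0, 0, 0, 0]
    - [0.22, 0, 0, 0, 0, 0]

```text
time: 11.05
ee_pos: [0.5098, 0.0881, 0.3119]
eef_rot: [0.886, 0.463, 0.0, -0.0]
ft_force: [0.3, -0.3, -7.5]
width: 0.0138
grip_force: 40.0
```

Request:
drive_tool:
  increments:
    - [0.04, 0, 0, 0, 0, 0]
    - [0.08, 0, 0, 0, 0, 0]
    - [0.12, 0, 0, 0, 0, 0]
    - [0.14, 0, 0, 0, 0, 0]
    - [0.147, 0, 0, 0, 0, 0]

```text
time: 11.47
ee_pos: [0.5345, 0.1242, 0.3116]
eef_rot: [0.886, 0.464, 0.0, -0.001]
ft_force: [0.2, -1.1, -6.7]
width: 0.0137
grip_force: 40.0
```

Request:
drive_tool:
  increments:
    - [0, 0, 0, 0, 0, 0]
    - [0, 0, 0, 0, 0, 0]
    - [0, 0, 0, 0, 0, 0]
    - [0, 0, 0, 0, 0, 0]
    - [0, 0, 0, 0, 0, 0]

```text
time: 11.88
ee_pos: [0.5341, 0.1222, 0.3121]
eef_rot: [0.886, 0.463, 0.0, 0.0]
ft_force: [1.0, 0.2, -7.5]
width: 0.0137
grip_force: 40.0
```

Run:
```python
from h import *
for i in range(4): s=camera("scene")
cv2.imwrite("pics/over.png",s)
to(.534,.1228,.2765,145.2)
# did the hook/cap region move: compare with start around the pointer/board
a=cv2.imread("pics/pre_s.png");d=cv2.absdiff(a,s).max(2)
print("board diff",(d[215:260,300:335]>40).sum())
# bail apex / fingers bottom: print local map
g=cv2.cvtColor(s,cv2.COLOR_BGR2GRAY)
P=[[.534,.1228,.3115],[.5226,.1064,.286]]
print(proj("scene",P))
for r in g[170:215,270:325]: print(''.join(' .:-=+*#%@'[min(9,v//22)] for v in r))
```

```text
t 12.0833 p [0.5342 0.1226 0.312 ] F [-0.7  -0.13 -6.67] w 0.0134 joints [ 0.36  0.2  -0.78  1.42  0.14  1.58 -1.02]
shift [ 0.0003 -0.0009  0.1184] turn [0.0003 0.     0.0001]
board diff 5
[[293.72941549 191.40764667]
 [292.07327468 192.85342776]]
 :==++++++==---:........:=-:...::........:=+-----=====:
 :--====-===---:........=+-..  .......::-=++++=---=+*==
 :---====+++++-.........=+-..   .:--===++++++++++--=++*
 -=+++++++++++=:......  ---.    .=+++++++++++++++++--=+
 -+++++++++++++===-.  ......    -+++++++++++++++++++---
 =++++++++++++++++-.   ...      =++++++++++++++++++++=-
:+++++++++++++++++=:   .. . .  .+++++++++++++++++++++++
=+++++++++++++++++=:    .... . -+++++++++++++++++++++++
++++++++++++++++++=:    ..    .=+++++++++++++++++++++++
++++++++++++++++++=. .    . . .++++++++++++++++++++++++
++++++++++++++++++-. .     .. -++++++++++++++++++++++++
++++++++++++++++++-. .   .   .-++++++++++++++++++++++++
+++++++++++++++++++:  .    .  =++++++++++++++++++++++++
+++++++++++++++++++-..  .    .=++++++++++++++++++++++++
+++++++++++++++++++-..  .  .. +++++++++++++++++++++++++
+++++++++++
[... 968 characters left out ...]
*+==-=-:-==-++++++++++++++++
----=+==*===++=**++====-+*+=::::::.....=+++++++++++++++
-----+==+===++=++*=====-=*+:...........-+++++++++++++++
-----++===+=*====*++++==-++:...........:+++++++++++++++
-----++==++++===+*+++++=-++:............=++++++++++++++
-----+===*=*+===*+*++++=-=*- ...........:++++++++++++++
-----=++=*+*==++*=*++++==-*=.............++++++++++++++
------**+=+*===**+*++++==-+=:.......... .=+++++++++++++
=-----*#+=*+===+++**++++=-=*- ...........:+++++++++++++
+++=--*#+-+=+====++*+++==--+-............-+++++++++++++
++++=-=#*=++*===+*=#*+++=--+-.... .  . . =+++++++++++++
++++==-#*==+*===+*+*+++++=-=-. .    ....-#*++++++++++++
=++++=-**+=*+==-*+***++++=---: .::::-++=-%*++++++++++++
```

The intensity map puts the bail apex at about (294,188) and the hook tip just below at (292,194), as predicted, and the pointer is undisturbed. Lowering 30 mm, then creeping.

Request:
drive_tool:
  increments:
    - [0, 0, 0.015, 0, 0, 0]
    - [0, 0, 0.04, 0, 0, 0]
    - [0, 0, 0.065, 0, 0, 0]
    - [0, 0, 0.085, 0, 0, 0]
    - [0, 0, 0.095, 0, 0, 0]

```text
time: 12.5
ee_pos: [0.5336, 0.1225, 0.2819]
eef_rot: [0.886, 0.463, -0.001, -0.0]
ft_force: [-0.8, -0.1, -7.4]
width: 0.0133
grip_force: 40.0
```

Request:
drive_tool:
  increments:
    - [0, 0, 0.003, 0, 0, 0]
    - [0, 0, 0.006, 0, 0, 0]
    - [0, 0, 0.009, 0, 0, 0]
    - [0, 0, 0.012, 0, 0, 0]
    - [0, 0, 0.015, 0, 0, 0]

```text
time: 12.92
ee_pos: [0.5343, 0.1228, 0.2791]
eef_rot: [0.886, 0.463, 0.0, 0.0]
ft_force: [0.0, -0.3, -7.6]
width: 0.0137
grip_force: 40.0
```

Request:
drive_tool:
  increments:
    - [0, 0, 0.003, 0, 0, 0]
    - [0, 0, 0.006, 0, 0, 0]
    - [0, 0, 0.009, 0, 0, 0]
    - [0, 0, 0.012, 0, 0, 0]
    - [0, 0, 0.015, 0, 0, 0]

```text
time: 13.33
ee_pos: [0.5342, 0.1227, 0.2744]
eef_rot: [0.886, 0.463, 0.0, 0.0]
ft_force: [-1.0, 0.4, -6.6]
width: 0.0136
grip_force: 40.0
```

Request:
drive_tool:
  increments:
    - [0, 0, 0.003, 0, 0, 0]
    - [0, 0, 0.006, 0, 0, 0]
    - [0, 0, 0.009, 0, 0, 0]
    - [0, 0, 0.012, 0, 0, 0]
    - [0, 0, 0.015, 0, 0, 0]

```text
time: 13.75
ee_pos: [0.5342, 0.1227, 0.2699]
eef_rot: [0.886, 0.463, 0.0, 0.0]
ft_force: [-0.4, -0.7, -6.5]
width: 0.0138
grip_force: 40.0
```

Request:
drive_tool:
  increments:
    - [0, 0, 0.003, 0, 0, 0]
    - [0, 0, 0.006, 0, 0, 0]
    - [0, 0, 0.009, 0, 0, 0]
    - [0, 0, 0.012, 0, 0, 0]
    - [0, 0, 0.015, 0, 0, 0]

```text
time: 14.17
ee_pos: [0.5342, 0.1227, 0.2654]
eef_rot: [0.886, 0.463, 0.0, 0.0]
ft_force: [-0.5, 0.2, -6.4]
width: 0.0133
grip_force: 40.0
```

Request:
drive_tool:
  increments:
    - [0, 0, 0.003, 0, 0, 0]
    - [0, 0, 0.006, 0, 0, 0]
    - [0, 0, 0.009, 0, 0, 0]
    - [0, 0, 0.012, 0, 0, 0]
    - [0, 0, 0.015, 0, 0, 0]

```text
time: 14.58
ee_pos: [0.5342, 0.1227, 0.2609]
eef_rot: [0.886, 0.463, 0.0, 0.0]
ft_force: [0.3, -0.0, -5.7]
width: 0.0135
grip_force: 40.0
```

Request:
drive_tool:
  increments:
    - [0, 0, 0.003, 0, 0, 0]
    - [0, 0, 0.006, 0, 0, 0]
    - [0, 0, 0.009, 0, 0, 0]
    - [0, 0, 0.012, 0, 0, 0]
    - [0, 0, 0.015, 0, 0, 0]

```text
time: 15.0
ee_pos: [0.5342, 0.1227, 0.2564]
eef_rot: [0.886, 0.463, 0.0, 0.0]
ft_force: [-0.8, -0.5, -5.2]
width: 0.0133
grip_force: 40.0
```

Run:
```python
from h import *
F=[]
for i in range(8): s=camera("scene");F.append(read_state()["ft_force"])
cv2.imwrite("pics/low1.png",s);print(np.mean(F,0))
to(.534,.1228,.2,145.2)
```

```text
[ 0.31980022 -0.03277171 -5.75296709]
t 15.4 p [0.5342 0.1227 0.2565] F [ 0.5  -0.66 -5.22] w 0.0138 joints [ 0.37  0.21 -0.78  1.52  0.15  1.47 -1.03]
shift [-0.0002 -0.0007  0.1883] turn [ 0.0002 -0.      0.0004]
```

The hook is engaged, with the load falling at about 100 N/m. Continuing to creep.

Request:
drive_tool:
  increments:
    - [0, 0, 0.003, 0, 0, 0]
    - [0, 0, 0.007, 0, 0, 0]
    - [0, 0, 0.011, 0, 0, 0]
    - [0, 0, 0.015, 0, 0, 0]
    - [0, 0, 0.019, 0, 0, 0]

```text
time: 15.82
ee_pos: [0.5342, 0.1227, 0.2506]
eef_rot: [0.886, 0.463, 0.0, 0.0]
ft_force: [0.2, 0.6, -5.8]
width: 0.0136
grip_force: 40.0
```

Request:
drive_tool:
  increments:
    - [0, 0, 0.004, 0, 0, 0]
    - [0, 0, 0.008, 0, 0, 0]
    - [0, 0, 0.012, 0, 0, 0]
    - [0, 0, 0.016, 0, 0, 0]
    - [0, 0, 0.02, 0, 0, 0]

```text
time: 16.23
ee_pos: [0.5342, 0.1227, 0.2447]
eef_rot: [0.886, 0.463, 0.0, 0.0]
ft_force: [0.7, -0.6, -4.2]
width: 0.014
grip_force: 40.0
```

Request:
drive_tool:
  increments:
    - [0, 0, 0.004, 0, 0, 0]
    - [0, 0, 0.008, 0, 0, 0]
    - [0, 0, 0.012, 0, 0, 0]
    - [0, 0, 0.016, 0, 0, 0]
    - [0, 0, 0.02, 0, 0, 0]

```text
time: 16.65
ee_pos: [0.5342, 0.1228, 0.2387]
eef_rot: [0.886, 0.463, 0.0, 0.0]
ft_force: [-1.4, -1.2, -3.4]
width: 0.0137
grip_force: 40.0
```

Request:
drive_tool:
  increments:
    - [0, 0, 0.004, 0, 0, 0]
    - [0, 0, 0.008, 0, 0, 0]
    - [0, 0, 0.012, 0, 0, 0]
    - [0, 0, 0.016, 0, 0, 0]
    - [0, 0, 0.02, 0, 0, 0]

```text
time: 17.07
ee_pos: [0.5342, 0.1228, 0.2327]
eef_rot: [0.886, 0.463, 0.0, 0.0]
ft_force: [0.6, 0.8, -2.9]
width: 0.0134
grip_force: 40.0
```

Request:
drive_tool:
  increments:
    - [0, 0, 0.004, 0, 0, 0]
    - [0, 0, 0.008, 0, 0, 0]
    - [0, 0, 0.012, 0, 0, 0]
    - [0, 0, 0.016, 0, 0, 0]
    - [0, 0, 0.02, 0, 0, 0]

```text
time: 17.48
ee_pos: [0.5342, 0.1228, 0.2267]
eef_rot: [0.886, 0.463, 0.0, 0.0]
ft_force: [-0.2, 0.2, -2.2]
width: 0.0139
grip_force: 40.0
```

Request:
drive_tool:
  increments:
    - [0, 0, 0.004, 0, 0, 0]
    - [0, 0, 0.008, 0, 0, 0]
    - [0, 0, 0.012, 0, 0, 0]
    - [0, 0, 0.015, 0, 0, 0]
    - [0, 0, 0.018, 0, 0, 0]

```text
time: 17.9
ee_pos: [0.5342, 0.1227, 0.2213]
eef_rot: [0.886, 0.463, 0.0, 0.0]
ft_force: [-0.3, -0.1, -1.7]
width: 0.0139
grip_force: 40.0
```

Run:
```python
from h import *
F=[]
for i in range(16): s=camera("scene");F.append(read_state()["ft_force"])
cv2.imwrite("pics/low2.png",s);print(np.mean(F,0),np.std(F,0)/4)
to(.534,.1228,.2,145.2)
```

```text
[ 0.051828    0.21559926 -2.17419127] [0.11315726 0.13422615 0.10889144]
t 18.7 p [0.5342 0.1228 0.2214] F [ 0.17 -0.01 -2.42] w 0.0136 joints [ 0.37  0.23 -0.78  1.58  0.16  1.4  -1.04]
shift [-0.0003 -0.0007  0.0712] turn [ 0.0002 -0.0001  0.0005]
```

Request:
drive_tool:
  increments:
    - [0, 0, 0.003, 0, 0, 0]
    - [0, 0, 0.006, 0, 0, 0]
    - [0, 0, 0.01, 0, 0, 0]
    - [0, 0, 0.014, 0, 0, 0]
    - [0, 0, 0.018, 0, 0, 0]

```text
time: 19.12
ee_pos: [0.5342, 0.1227, 0.2158]
eef_rot: [0.886, 0.463, 0.0, 0.0]
ft_force: [-0.2, -0.3, -2.3]
width: 0.0135
grip_force: 40.0
```

Request:
drive_tool:
  increments:
    - [0, 0, 0.004, 0, 0, 0]
    - [0, 0, 0.008, 0, 0, 0]
    - [0, 0, 0.012, 0, 0, 0]
    - [0, 0, 0.016, 0, 0, 0]
    - [0, 0, 0.019, 0, 0, 0]

```text
time: 19.53
ee_pos: [0.5342, 0.1227, 0.2102]
eef_rot: [0.886, 0.463, 0.0, 0.0]
ft_force: [0.2, 0.4, -1.1]
width: 0.0138
grip_force: 40.0
```

Request:
drive_tool:
  increments:
    - [0, 0, 0.003, 0, 0, 0]
    - [0, 0, 0.006, 0, 0, 0]
    - [0, 0, 0.009, 0, 0, 0]
    - [0, 0, 0.012, 0, 0, 0]
    - [0, 0, 0.014, 0, 0, 0]

```text
time: 19.95
ee_pos: [0.5342, 0.1227, 0.206]
eef_rot: [0.886, 0.463, 0.0, 0.0]
ft_force: [-0.7, 0.7, -0.8]
width: 0.0139
grip_force: 40.0
```

Request:
drive_tool:
  increments:
    - [0, 0, 0.002, 0, 0, 0]
    - [0, 0, 0.004, 0, 0, 0]
    - [0, 0, 0.006, 0, 0, 0]
    - [0, 0, 0.008, 0, 0, 0]
    - [0, 0, 0.009, 0, 0, 0]

```text
time: 20.37
ee_pos: [0.5342, 0.1227, 0.2033]
eef_rot: [0.886, 0.463, 0.0, 0.0]
ft_force: [-0.6, 0.3, -1.0]
width: 0.0134
grip_force: 40.0
```

Run:
```python
from h import *
F=[]
for i in range(30): s=camera("scene");F.append(read_state()["ft_force"])
cv2.imwrite("pics/low3.png",s);print(np.mean(F,0),np.std(F,0)/5.5)
to(.534,.1228,.2,145.2)
```

```text
[ 0.07349295  0.09217916 -0.22829567] [0.07730892 0.10808446 0.10492288]
t 21.8667 p [0.5342 0.1227 0.2034] F [-0.36  1.01 -0.4 ] w 0.0138 joints [ 0.36  0.24 -0.78  1.61  0.17  1.36 -1.04]
shift [-0.0001 -0.0008  0.0112] turn [0.0002 0.     0.0004]
```

Request:
drive_tool:
  increments:
    - [0, 0, 0.002, 0, 0, 0]
    - [0, 0, 0.004, 0, 0, 0]
    - [0, 0, 0.006, 0, 0, 0]
    - [0, 0, 0.008, 0, 0, 0]
    - [0, 0, 0.008, 0, 0, 0]

```text
time: 22.28
ee_pos: [0.5342, 0.1227, 0.2008]
eef_rot: [0.886, 0.463, -0.0, 0.0]
ft_force: [0.0, 0.2, -0.6]
width: 0.0137
grip_force: 40.0
```

Run:
```python
from h import *
F=[]
for i in range(40): s=camera("scene");F.append(read_state()["ft_force"])
cv2.imwrite("pics/low4.png",s);print(np.mean(F,0),np.std(F,0)/6.3)
to(.534,.1228,.2,145.2)
```

```text
[ 0.04579761  0.07954102 -0.13672485] [0.07263401 0.08451671 0.07619785]
t 24.2833 p [0.5342 0.1227 0.2009] F [0.07 0.1  0.17] w 0.014 joints [ 0.36  0.24 -0.78  1.61  0.17  1.36 -1.04]
shift [-0.     -0.0006  0.003 ] turn [0.     0.0001 0.0004]
```

Nearly balanced. One more millimetre, then release.

Request:
drive_tool:
  increments:
    - [0, 0, 0.001, 0, 0, 0]
    - [0, 0, 0.002, 0, 0, 0]
    - [0, 0, 0.003, 0, 0, 0]
    - [0, 0, 0.003, 0, 0, 0]
    - [0, 0, 0.003, 0, 0, 0]
  force: 10

```text
time: 24.7
ee_pos: [0.5342, 0.1227, 0.2]
eef_rot: [0.886, 0.463, 0.0, 0.0]
ft_force: [0.2, -0.5, -1.1]
width: 0.014
grip_force: 10.0
```

Request:
drive_tool:
  increments:
    - [0, 0, 0, 0, 0, 0]
    - [0, 0, 0, 0, 0, 0]
    - [0, 0, 0, 0, 0, 0]
    - [0, 0, 0, 0, 0, 0]
    - [0, 0, 0, 0, 0, 0]
  claw: 0.3

```text
time: 25.12
ee_pos: [0.5342, 0.1227, 0.2]
eef_rot: [0.886, 0.463, -0.0, 0.0]
ft_force: [1.1, 0.0, -0.1]
width: 0.0396
grip_force: 0.0
```

Request:
drive_tool:
  increments:
    - [0, 0, 0, 0, 0, 0]
    - [0, 0, 0, 0, 0, 0]
    - [0, 0, 0, 0, 0, 0]
    - [0, 0, 0, 0, 0, 0]
    - [0, 0, 0, 0, 0, 0]

```text
time: 25.53
ee_pos: [0.5342, 0.1227, 0.2]
eef_rot: [0.886, 0.463, -0.0, 0.0]
ft_force: [-0.5, -0.5, -0.0]
width: 0.06
grip_force: 0.0
```

Run:
```python
from h import *
a=cv2.imread("pics/low4.png");
for i in range(6):
    s=camera("scene");d=cv2.absdiff(a,s).max(2)[180:300,255:330]
    # vertical shift of tray + pointer by phase correlation on gray patches
    g=lambda im,y,x,h,w:cv2.cvtColor(im,cv2.COLOR_BGR2GRAY)[y:y+h,x:x+w].astype(np.float32)
    print((d>40).sum(),np.round(cv2.phaseCorrelate(g(a,205,262,40,36),g(s,205,262,40,36))[0],2))
cv2.imwrite("pics/rel.png",s)
to(.534,.1228,.3,145.2)
```

```text
440 [ 0.1  -0.05]
442 [ 0.12 -0.06]
446 [ 0.04 -0.04]
444 [ 0.13 -0.02]
444 [ 0.18 -0.06]
447 [ 0.16 -0.14]
t 25.8333 p [0.5342 0.1227 0.2   ] F [-0.44  0.31 -0.82] w 0.0605 joints [ 0.36  0.24 -0.78  1.62  0.17  1.36 -1.04]
shift [-1.000e-04 -6.000e-04 -3.332e-01] turn [0.0001 0.0001 0.0004]
```

Released with the tray steady (shift under 0.2 px). Rising clear and backing off.

Request:
drive_tool:
  increments:
    - [0, 0, -0.01, 0, 0, 0]
    - [0, 0, -0.04, 0, 0, 0]
    - [0, 0, -0.09, 0, 0, 0]
    - [0, 0, -0.15, 0, 0, 0]
    - [0, 0, -0.22, 0, 0, 0]

```text
time: 26.25
ee_pos: [0.5339, 0.1227, 0.2671]
eef_rot: [0.886, 0.464, -0.0, -0.0]
ft_force: [-0.1, -0.6, -0.1]
width: 0.0609
grip_force: 0.0
```

Request:
drive_tool:
  increments:
    - [0, 0, -0.07, 0, 0, 0]
    - [0, 0, -0.14, 0, 0, 0]
    - [0, 0, -0.2, 0, 0, 0]
    - [0, 0, -0.25, 0, 0, 0]
    - [0, 0, -0.27, 0, 0, 0]

```text
time: 26.67
ee_pos: [0.5347, 0.1231, 0.35]
eef_rot: [0.886, 0.463, 0.002, 0.0]
ft_force: [-0.1, 0.3, 0.4]
width: 0.061
grip_force: 0.0
```

Request:
drive_tool:
  increments:
    - [-0.04, 0, 0, 0, 0, 0]
    - [-0.12, 0, 0, 0, 0, 0]
    - [-0.22, 0, 0, 0, 0, 0]
    - [-0.3, 0, 0, 0, 0, 0]
    - [-0.33, 0, 0, 0, 0, 0]

```text
time: 27.08
ee_pos: [0.4765, 0.0386, 0.3473]
eef_rot: [0.887, 0.462, -0.0, 0.001]
ft_force: [0.1, -0.1, -0.3]
width: 0.0609
grip_force: 0.0
```

Request:
drive_tool:
  increments:
    - [0, 0, 0, 0, 0, 0]
    - [0, 0, 0, 0, 0, 0]
    - [0, 0, 0, 0, 0, 0]
    - [0, 0, 0, 0, 0, 0]
    - [0, 0, 0, 0, 0, 0]

```text
time: 27.5
ee_pos: [0.478, 0.0424, 0.3468]
eef_rot: [0.886, 0.464, -0.0, -0.0]
ft_force: [-0.5, 0.1, -0.0]
width: 0.0608
grip_force: 0.0
```

Run:
```python
from h import *
a=cv2.imread("pics/rel.png");g=lambda im:cv2.cvtColor(im,cv2.COLOR_BGR2GRAY)[215:245,262:298].astype(np.float32)
for i in range(20):
    s=camera("scene")
    if i%3==0: print(np.round(cv2.phaseCorrelate(g(a),g(s))[0],2))
to(.534,.1228,.3,145.2)
s0=cv2.imread("pics/scene0.png");d=(cv2.absdiff(s0,s).max(2)>45)
print("coil tray/jar diff",d[190:250,170:222].sum(),"blue",d[140:186,195:235].sum(),"remote",d[208:240,235:272].sum(),"spool",d[196:215,272:286].sum())
G=cv2.cvtColor(s,cv2.COLOR_BGR2GRAY)
for r in G[180:260,255:325:1][::2]: print(''.join(' .:-=+*#%@'[min(9,v//22)] for v in r))
```

```text
[0.06 0.01]
[-0.01 -0.01]
[ 0.02 -0.09]
[ 0.01 -0.04]
[ 0.01 -0.02]
[ 0.04 -0.08]
[ 0.   -0.04]
t 28.5 p [0.4777 0.0414 0.3471] F [-0.89 -1.06 -0.34] w 0.0604 joints [ 0.54  0.01 -0.71  1.51  0.01  1.63 -0.78]
shift [ 0.3299 -0.0006  0.1568] turn [0.0002 0.0001 0.0004]
coil tray/jar diff 230 blue 339 remote 179 spool 0
++++++++++++++++++++++++++++++++++++++++++++++++++++++++++++++++++++++
++++++++++++++++++++++++++++++++++++++++++++++++++++++++++++++++++++++
++++++++++++++++++++++++++++++++++++++++++++++++++++++++++++++++++++++
++++++++++++++++++++++++++++++++++++++++++++++++++++++++++++++++++++++
++++++++++++++++++++++++++++++++++++++++++++++++++++++++++++++++++++++
++++++++++++++++++++++++++++++++++++++++++++++++++++++++++++++++++++++
++++++++++++++++++++++++++++++++++++++++++++++++++++++++++++++++++++++
++++++++++++++++++++++++++++++++++++++++++++++++++++++++++++++++++++++
++++++++++++++++++++++++++++++++++++++++++++++++++++++++++++++++++++++
++++++++++++++++++++**++++++++++++++++++++++++++++++++++++++++++++++++
+++++++++++++++++++++++*+*****+++++-:..-+++++++++++++++++++++++++++++
[... 1360 characters left out ...]
-------------=++====+=+++*+*=:.:--++++=====---==**********+++
-----------------------++++++++======-..:--===------::=************+++
-----------------------===============:..:::::::::::::+*+==+******++++
----------------------===============*-..:::::::::::::*****#******++++
-----------------------==============*+:.::::::::::::-*##**+*****+++++
-----------------------==============+*=:::::::::::::=****++=****+++++
-----------------------=------------+++=:------=**-..........-++++++++
-------------------------------------++===********.  .  ..  .=++++++++
----------------------+++++++++++++++++=-=*******+. . .  .---+++++++++
-----------------------++++++++++++++++==+********++++++++++++++++++++
```

The tray hangs level and still, with the gripper well clear. Handing it in.

```bash
python3 -c "
from bench import *
print(close_job())"
```

```text
the job is handed in; nothing more can be done
None
```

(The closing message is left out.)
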